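Free the stuck trimmer head and park it in its guard

ROBOT

A 7-joint arm with a two-finger parallel gripper is mounted at the origin on the work surface. World frame = base frame: x ahead of the robot, y to its left, z up, the work surface at z = 0. Lengths are in m, angles in rad, forces in N, time in s.
With the tool pointing down it reaches from about 0.35 to 0.9 m from the base axis. Payload 19.9 kg.
Tool frame: the origin (TCP) lies midway between the tips of the shut fingers; the grasp point (between the pads) lies 19 mm behind it; z points along the fingers, y is the line along which they close (so a half turn about z gives the same grasp; the last joint's range is limited). The gripper opens to 85 mm and grips with 20 to 120 N. Pads are 22 mm wide; open, the fingers measure 114 mm over their backs; the gripper's body (76 mm by 85 mm) begins 54 mm behind the grasp point. The pads swing forward as they close: fully open they stand 13 mm farther back than shut.
Start: joints at [-1.208, 0.417, -0.01, 1.614, 0.005, 1.111, -0.053], TCP at [0.246, 0.575, 0.231] pointing down, gripper open.
Joint ranges: [-2.81, 2.81], [-0.39, 2.02], [-1.27, 1.25], [0.06, 2.57], [-1.19, 4.33], [0.19, 2], [-2.82, 2.82]. Speed limits (rad/s): [1.89, 1.89, 2.39, 2.39, 3.01, 3.01, 3.01].

INTERFACE

Orientations are given as a unit quaternion [w, x, y, z].
In Python, from bench import readout, imaging, r, models gives the robot as it stands.
- The arm moves only by the shell command python3 -m pendant 'ROWS' [FORCE]. ROWS is JSON, a list of rows, each a list of 7 numbers: the gripper command: -1 is fully open, 1 is shut, values between are in proportion, then the shift along the world's x, y, z in m, then the turn, a rotation vector about the world's x, y, z in rad. A call has 1 to 12 rows; each row is the pose to reach, as a shift and turn from the pose commanded when the call began; what a row does not reach only later rows make up. A row lasts 1/8 s, in which the tool goes at most 62.5 mm and 10.7 degrees, less where a joint would pass 70% of its speed; a pose out of reach is approached as far as the arm can. A call with a gripper value outside its range is refused whole. The fingers move at their own pace and stop on an object; FORCE is the grip in N (left out, the last holds). Time passes only in rows, so rows that repeat a pose let the fingers close. It gives the time, the measured TCP pose, the force, the opening and the grip force at its end, in the units of the state.
- readout.read_state(): the state, without advancing time (a new reading comes with each control period).
- imaging.read_camera(name): name is "scene" or "side" or "wrist"; returns the picture (400x640x3 uint8, red, green, blue); there is no depth.
- imaging.get_calibration(name): a dict with "fovy" (degrees; the focal length in pixels is half the picture's height over the tangent of half this angle, whatever the lens; pixels are square), "cx", "cy" (the principal point, pixels), "rvec" (rotation vector, rad) and "tvec" (3), from world to camera coordinates, as OpenCV has them. Camera axes: x right, y down, z forward; pixel columns grow to the right and rows downward; lengths in m; the calibration is good to about 2 mm. The wrist camera is an equidistant fisheye: a pixel r from the principal point sees the ray r / f radians off the axis. A picture is of the moment at which its call begins: read the wrist's pose just before it. get_calibration takes no time and is no camera call; for the wrist camera it gives the pose at the moment of the call.
- r.close_job(): hands the job in; it is judged then, once.
Trained networks look in the newest picture that a camera, given by its name, has taken for a name from the list of things; names that differ only in an ending like _2 or _b are one class to them, and where a whole thing is asked for, a point or a joint stands for the part that bears it (a point fixed in the world has none). Each returns a list of dicts, best first, with "score" (0 to 1); they miss things now and then, are a little off and sometimes report something else, mostly with a low value. They report only what shows in the picture. A call takes as long as a camera call.
- models.search_frame(camera, thing): "location" ([x, y, z] in m, in world coordinates, good to about 4 mm: the middle of the surface that is visible of it).
The state is a dict: "time_s": time; "joint_positions": joint angles; "qvel": joint speeds; "tau": joint torques, N m; "eef_pos": TCP position; "ee_rot": TCP orientation; "force": force on the tool from outside, world axes, zero at the start; "wrist_torque": the same for the moment, N m; "width": finger opening in m; "finger_force": force on a finger pad.
Only numpy, scipy, OpenCV 4.12 (cv2) and the standard library are available. Lean on these libraries where they do the work, as an engineer would, in place of code of your own. Each camera call takes 0.05 s, during which the arm holds its last target. There are 200 camera calls.

TASK

The head of the paper trimmer is stuck on its rail with dried paint. Push it along the rail towards the guard until it breaks free, slide it on, without shooting it along, until it rests pressed lightly against the rubber stop hidden inside the guard, without ramming the stop, and then swing the lock lever on top of the guard fully over to its other side. Leave the head resting on its stop, and leave the other things on the table where they are.

Things in the scene. Friction and masses are not known exactly. Their poses are not given: they have to be found in the camera images.
- trimmer: Paper trimmer, fixed: grey board 500 mm along its x, from y = -140 to +50 mm, 20 mm thick. Origin at table height, under the rail's axis, halfway along the board; z up. The rail, an aluminium strip 30 mm wide, top 28 mm above the table, runs along the trimmer's x at y = 0. The dried paint under the head's nose gives way once, to a push along +x of about 8 to 22 N, within 15 mm.
- guard_mouth (a point): Centre of the guard's open mouth, 43 mm above the table. The guard is a grey tunnel on the board, from here 150 mm on along the trimmer's +x, 80 mm wide, top 72 mm above the table. Unseen inside: a stop with a rubber buffer (1.5 N per mm, 16 mm of travel), elsewhere each time: at first touch the head's origin is 65 to 25 mm short of this mouth. Over 16 N is ramming.
- cutter_head: Sliding head, black, 70 mm along the rail, 56 mm wide, top 32 mm above its origin. Origin on the rail's axis, 20 mm above the table (board's top), mid-length. Slides only along its x (same as the trimmer's, + to the guard). Once free it slides with 2 to 4 N of friction and stays where left; that friction also holds it against 2 N of buffer push.
- fin_top (a point): Top centre of the head's grey grip fin, an upright block 20 mm along the rail, 26 mm across, 46 mm tall above the head's top. It is centred over the head's origin, 98 mm above the table.
- tongue_tip (a point): Front end of the head's steel tongue, 20 mm wide and 10 mm thick, 115 mm ahead of the head's origin, 42 mm above the table. It goes into the guard and meets the buffer.
- lock_lever (a joint): Angle of the lock lever on the guard's roof: near 0 it leans to the trimmer's +y side (unlocked), at 1.2 rad, the end of its range, equally to the -y side (locked). Stays where left; about 1 N at the tip moves it. Its axis lies along the trimmer's x, through x = 190 mm, y = 0, 94 mm above the table; grey foot block 70 mm across, 50 mm along the rail, up to 97 mm.
- lock_lever_tip (a point): Centre of the black ball, 26 mm in diameter, on the end of the lever's 10 mm steel rod, 55 mm from the lever's axis.
- paint_pump_a: White paint bottle with pump, 72 mm across, 190 mm tall; bystander, origin under its centre.
- paint_pump_b: Blue paint bottle with pump, 72 mm across, 190 mm tall; bystander, origin under its centre.
- brush_cup: Steel cup, 72 mm across, 100 mm tall; bystander, origin under its centre.
- paint_jar: Glass jar, 68 mm across, 75 mm tall; bystander, origin under its centre.
- chalk_tray: Open blue tray, 120 x 160 x 40 mm; bystander, origin under its centre.
- tape_roll: Roll of tape lying on the trimmer's board, 68 mm across, 22 mm high; bystander.
- paint_brush: Paint brush lying on the trimmer's board, 170 mm long; bystander.

How it is judged:
On the way, in this order (a step that is already met when the one before it is completed fails the run):
1. the head has broken free and moved more than 40 mm along its rail (distance of cutter_head from where it was at the start of the episode above 0.04 m).
2. the head presses on its stop (contact force between cutter_head and trimmer above 0.4 N), for 0.2 s.
3. the lock lever is swung over (value of joint lock_lever above 1.05 rad), for 0.2 s.
At the end, for the whole second after the job is handed in: The head rests still against the hidden stop, still pressing on it (more than 0.3 N, slower than 5 mm/s), and the lock lever is over to the trimmer's -y side (more than 1.05 of 1.2 rad) (contact force between cutter_head and trimmer above 0.3 N and linear speed of cutter_head below 0.005 m/s and value of joint lock_lever above 1.05 rad); the robot touches nothing.
It fails at once if the head is rammed into its stop (more than 16 N between head and stop) (contact force between cutter_head and trimmer above 16 N).
It fails at once if the head is shot along its rail (faster than 0.3 m/s) (linear speed of cutter_head above 0.3 m/s).
It fails at once if a bystander (bottle, cup, jar, tray, tape roll or brush) is moved by more than 30 mm (distance of any of paint_pump_a, paint_pump_b, brush_cup, paint_jar, chalk_tray, tape_roll, paint_brush from where it was at the start of the episode above 0.03 m).
It also fails if it takes over 58 s, if anything falls off the work surface, if the arm or the gripper's body presses on something with over 40 N, if the wrist force passes 120 N, or if a joint passes its speed limit or range.

## Working session

There is one attempt and no reset: what is moved stays moved. The work goes in short steps, Python scripts to look and compute and a shell command to move; the robot and the scene stay as the last step left them, time stands still between calls to the robot, and variables do not carry over. Pictures are saved under pics/ and viewed, at most 10 in all, crops included, and the job is handed in when it is done.

```bash
mkdir -p pics; cat > h.py <<'E'
import numpy as np, cv2
from bench import readout, imaging, r, models
def proj(cam,P):
    c=imaging.get_calibration(cam); f=200/np.tan(np.radians(c['fovy'])/2)
    K=np.array([[f,0,c['cx']],[0,f,c['cy']],[0,0,1.]])
    return cv2.projectPoints(np.array(P,float).reshape(-1,3),np.array(c['rvec'],float),np.array(c['tvec'],float),K,None)[0].reshape(-1,2)
def snap(cam,name):
    im=imaging.read_camera(cam); cv2.imwrite('pics/'+name,im[:,:,::-1]); return im
E
python3 - <<'E'
from h import *
a=snap('scene','s0.png');b=snap('side','d0.png')
cv2.imwrite('pics/both.png',cv2.resize(np.vstack([a,b])[:,:,::-1],None,fx=.75,fy=.75))
for t in ['fin_top','tongue_tip','guard_mouth','lock_lever_tip','cutter_head','trimmer','lock_lever','paint_pump_a','brush_cup','paint_jar','chalk_tray','tape_roll','paint_brush']:
  for c in ['scene','side']:
    print(t,c,[(round(d['score'],2),np.round(d['location'],3).tolist()) for d in models.search_frame(c,t)[:2]])
print(readout.read_state())
E
```

```text
fin_top scene [(0.86, [0.541, -0.136, 0.057])]
fin_top side [(0.59, [0.534, -0.16, 0.048])]
tongue_tip scene [(0.88, [0.544, -0.136, 0.054]), (0.59, [0.39, 0.512, 0.111])]
tongue_tip side [(0.83, [0.532, -0.159, 0.054]), (0.44, [0.585, 0.164, 0.145])]
guard_mouth scene [(0.61, [0.625, 0.008, 0.022])]
guard_mouth side [(0.84, [0.597, -0.055, 0.021]), (0.47, [0.634, -0.464, 0.07])]
lock_lever_tip scene [(0.52, [0.658, -0.443, 0.066]), (0.44, [0.589, 0.168, 0.141])]
lock_lever_tip side [(0.68, [0.681, 0.041, 0.038]), (0.63, [0.581, 0.166, 0.144])]
cutter_head scene [(0.61, [0.623, -0.001, 0.014]), (0.58, [0.543, -0.138, 0.049])]
cutter_head side [(0.82, [0.53, -0.155, 0.05])]
trimmer scene [(0.18, [0.59, 0.171, 0.146])]
trimmer side [(0.63, [0.593, -0.057, 0.018])]
lock_lever scene [(0.46, [0.627, -0.156, 0.038])]
lock_lever side []
paint_pump_a scene [(0.8, [0.555, 0.464, 0.107]), (0.72, [0.388, 0.509, 0.11])]
paint_pump_a side [(0.98, [0.528, 0.448, 0.101]), (0.93, [0.368, 0.499, 0.097])]
brush_cup scene [(0.94, [0.322, 0.39, 0.071]), (0.5, [0.59, 0.17, 0.144])]
brush_cup side [(0.94,
[... 544 characters left out ...]
ray([-1.20851785,  0.41739849, -0.01030384,  1.61362426,  0.00469103,
        1.11072218, -0.05301934]), 'qvel': array([-1.37809148e-03, -3.98506773e-04,  1.46689950e-03,  5.15574651e-04,
       -1.35814158e-04,  6.32736377e-04, -9.93464809e-05]), 'tau': array([-5.20818394e-04, -8.64209318e+01,  6.77736998e-01, -4.35204542e+01,
        1.90515874e-02,  1.86787416e-03,  2.70231351e-05]), 'eef_pos': array([0.24553857, 0.57470675, 0.2312508 ]), 'ee_rot': array([ 3.36306213e-06,  2.00528700e-01,  9.79687826e-01, -6.53611259e-05]), 'force': array([-0.08596607,  0.39651457,  0.31077575]), 'wrist_torque': array([0.02618071, 0.01749983, 0.00035096]), 'finger_force': 0.0, 'width': 0.0849388765628939}
```

View pics/both.png

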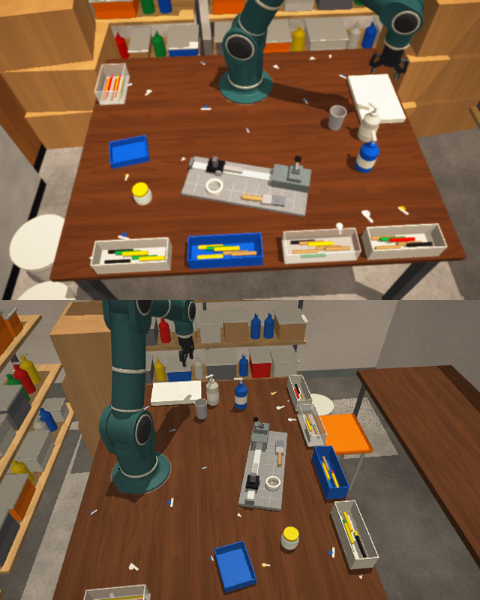

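```bash
python3 - <<'E'
from h import *
a=cv2.imread('pics/s0.png');b=cv2.imread('pics/d0.png')
cv2.imwrite('pics/ca.png',cv2.resize(a[195:295,230:425],None,fx=4,fy=4,interpolation=cv2.INTER_CUBIC))
cv2.imwrite('pics/cb.png',cv2.resize(b[150:285,305:400],None,fx=4.4,fy=4.4,interpolation=cv2.INTER_CUBIC))
E
```

```text
(no output)
```

View pics/ca.png

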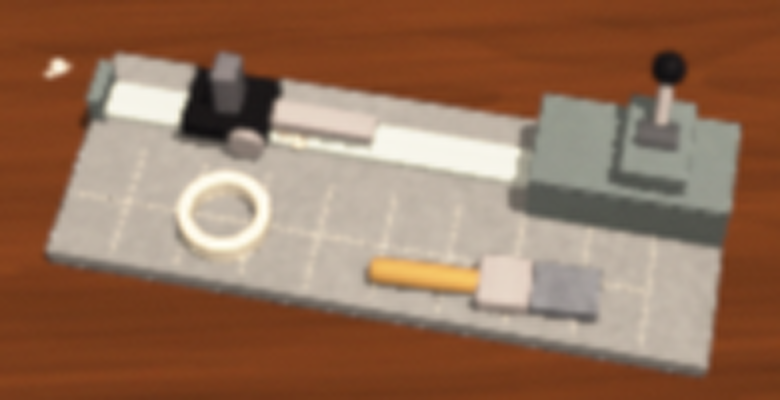

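View pics/cb.png

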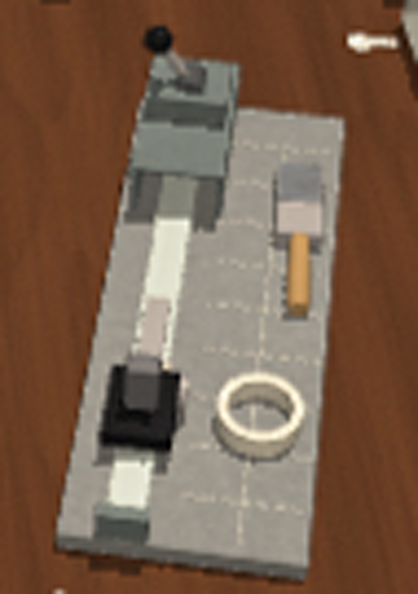

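```bash
cat > fit.py <<'E'
from h import *
from scipy.optimize import least_squares
def feats(m,h,lv):
    ball=[.19,.055*np.sin(.6-lv),.094+.055*np.cos(.6-lv)]
    A=[((-.25,-.14,.02),48,253),((.25,-.14,.02),707,362),((m,-.04,.072),525,185),((m,.04,.072),543,97),((m+.15,-.04,.072),727,212),((m+.15,.04,.072),740,124),((h,0,.098),231,60),((-.25,.05,.02),117,53),(ball,669,68),((h+.115,0,.047),375,127)]
    B=[((-.25,.05,.02),57,545),((-.25,-.14,.02),305,567),((.25,-.14,.02),343,119),((m,-.04,.072),222,180),((m,.04,.072),133,167),((m+.15,-.04,.072),240,66),((h,0,.098),143,366),(ball,158,40)]
    return A,B
def W(p,P): 
    P=np.array(P);c,s=np.cos(p[2]),np.sin(p[2])
    return P@np.array([[c,s,0],[-s,c,0],[0,0,1]])+[p[0],p[1],0]
def res(p):
    A,B=feats(*p[3:6]);o=[]
    for cam,F,k,u0,v0 in(('scene',A,4,230,195),('side',B,4.4,305,150)):
        q=proj(cam,W(p,[f[0] for f in F])); o.append(q-np.array([[u0+f[1]/k,v0+f[2]/k] for f in F]))
    return np.vstack(o)
s=least_squares(lambda p:res(p).ravel(),[.56,0,1.4,.1,-.15,0],loss='soft_l1')
p=s.x;print(np.round(p,4));print(np.round(res(p),2).tolist())
m,h,lv=p[3:]
for n,P in dict(fin=(h,0,.098),tip=(h+.115,0,.042),mouth=(m,0,.043),ball=(.19,.055*np.sin(.6-lv),.094+.055*np.cos(.6-lv)),axis=(.19,0,.094)).items(): print(n,np.round(W(p,[P]),4))
E
python3 fit.py
```

```text
[ 0.5629 -0.0187  1.3176  0.0986 -0.138  -0.0105]
[[-1.17, -1.02], [0.0, 1.15], [-0.07, -1.76], [-0.4, -1.44], [0.22, -0.04], [-0.37, -0.26], [-1.29, 1.02], [-0.86, -0.79], [-0.15, -0.14], [0.07, -0.11], [-0.27, -3.11], [1.01, -0.54], [0.61, -0.72], [0.67, -0.93], [-0.26, -0.32], [0.24, -0.81], [0.29, -1.55], [-0.09, -0.36]]
fin [[ 0.5284 -0.1522  0.098 ]]
tip [[ 0.5572 -0.0409  0.042 ]]
mouth [[0.5876 0.0768 0.043 ]]
ball [[0.58   0.1732 0.1391]]
axis [[0.6105 0.1653 0.094 ]]
```

```bash
python3 -m pendant '[[-1,0.02,-0.06,0.02,0,0,-0.12],[-1,0.045,-0.12,0.03,0,0,-0.24],[-1,0.07,-0.18,0.03,0,0,-0.36],[-1,0.095,-0.24,0.03,0,0,-0.48],[-1,0.12,-0.3,0.03,0,0,-0.6],[-1,0.14,-0.36,0.03,0,0,-0.72],[-1,0.165,-0.42,0.03,0,0,-0.84],[-1,0.19,-0.48,0.03,0,0,-0.96],[-1,0.21,-0.54,0.03,0,0,-1.08],[-1,0.235,-0.6,0.02,0,0,-1.2],[-1,0.255,-0.66,0,0,0,-1.32],[-1,0.282,-0.72,0,0,0,-1.42]]' 60
```

```text
time_s: 2.9
eef_pos: [0.5161, -0.1193, 0.2331]
ee_rot: [-0.0, 0.792, 0.611, 0.0]
force: [1.5, 1.1, 0.9]
width: 0.0856
finger_force: 0.0
```

```bash
python3 -m pendant '[[-1,0,0,0,0,0,0],[-1,0,0,0,0,0,0]]'; python3 - <<'E'
from h import *
snap('wrist','w1.png')
for t in ['fin_top','cutter_head','tongue_tip']:
    print(t,[(round(d['score'],2),np.round(d['location'],3).tolist()) for d in models.search_frame('wrist',t)[:2]])
s=readout.read_state(); print(s['eef_pos'],s['ee_rot'],s['force'],s['joint_positions'])
c=imaging.get_calibration('wrist');print(c)
R=cv2.Rodrigues(np.array(c['rvec'],float))[0]
f=200/np.tan(np.radians(c['fovy'])/2)
for n,P in (('fin',(.5284,-.1522,.098)),('tip',(.5572,-.0409,.047)),('mouthtop',(.5876,.0768,.072))):
    q=R@np.array(P)+np.ravel(c['tvec']); th=np.arctan2(np.hypot(q[0],q[1]),q[2]); ph=np.arctan2(q[1],q[0]); print(n,c['cx']+f*th*np.cos(ph),c['cy']+f*th*np.sin(ph))
E
```

```text
time_s: 3.15
eef_pos: [0.5158, -0.1174, 0.2333]
ee_rot: [-0.0, 0.791, 0.612, -0.0]
force: [-0.9, 0.4, -0.1]
width: 0.0853
finger_force: 0.0
fin_top [(0.66, [0.541, -0.135, 0.048])]
cutter_head [(0.95, [0.537, -0.137, 0.055])]
tongue_tip [(0.96, [0.536, -0.138, 0.052])]
[ 0.51596537 -0.11651768  0.23376797] [-1.38454801e-04  7.90018462e-01  6.13082924e-01  3.72227583e-04] [0.46842169 0.68340387 0.09011532] [-0.38720588  0.28557683  0.66027056  1.86738122 -0.20084437  1.05486392
  0.10232492]
{'fovy': 65.70646984690485, 'cx': 320.3330382486926, 'cy': 196.23238314499795, 'rvec': array([-2.84497687,  0.35853597,  0.04985116]), 'tvec': array([-0.52916264, -0.02217314,  0.38410378])}
fin 341.8137797972609 217.47712964916144
tip 340.1943588614104 96.47962386977227
mouthtop 341.5249114040475 -20.103955165546807
```

View pics/w1.png

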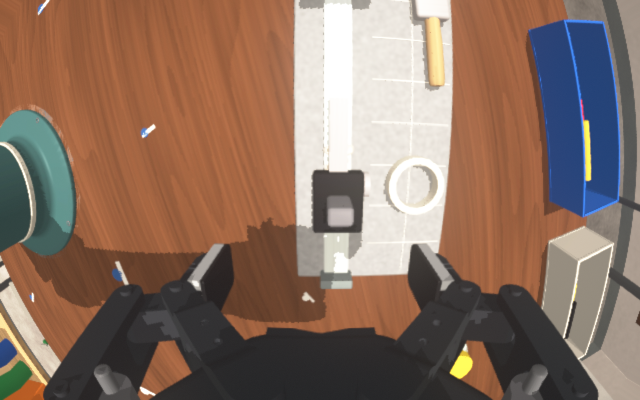

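```bash
python3 -m pendant '[[-1,0.0125,-0.0355,-0.02,0,0,0],[-1,0.0125,-0.0355,-0.05,0,0,0],[-1,0.0125,-0.0355,-0.09,0,0,0],[-1,0.0125,-0.0355,-0.13,0,0,0],[-1,0.0125,-0.0355,-0.16,0,0,0],[-1,0.0125,-0.0355,-0.172,0,0,0],[-1,0.0125,-0.0355,-0.172,0,0,0],[-1,0.0125,-0.0355,-0.172,0,0,0]]' ; python3 - <<'E'
from h import *
snap('wrist','w2.png')
s=readout.read_state(); print(s['eef_pos'],s['ee_rot'],s['force'])
E
```

```text
time_s: 4.35
eef_pos: [0.5292, -0.1532, 0.0627]
ee_rot: [0.001, 0.791, 0.612, 0.001]
force: [-0.9, 0.2, 0.6]
width: 0.0852
finger_force: 0.0
[ 0.52913407 -0.15322806  0.06269732] [5.53107210e-04 7.90589228e-01 6.12346288e-01 6.24616666e-04] [-0.51183689  0.09253702 -0.25102254]
```

View pics/w2.png

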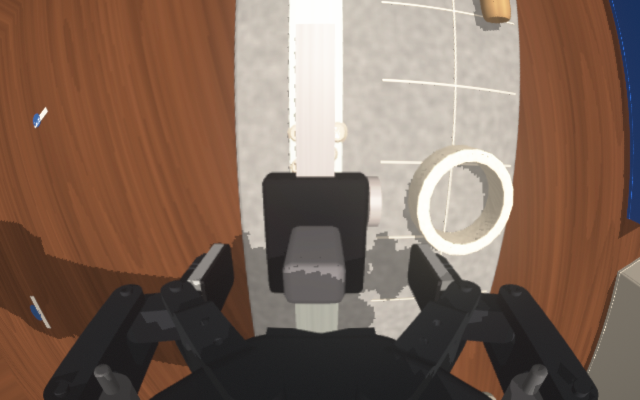

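```bash
python3 -m pendant '[[-1,-0.0024,0.0006,0,0,0,0],[0.1,-0.0024,0.0006,0,0,0,0],[1,-0.0024,0.0006,0,0,0,0],[1,-0.0024,0.0006,0,0,0,0],[1,-0.0024,0.0006,0,0,0,0],[1,-0.0024,0.0006,0,0,0,0],[1,-0.0024,0.0006,0,0,0,0],[1,-0.0024,0.0006,0,0,0,0]]' 60
```

```text
time_s: 5.4
eef_pos: [0.5264, -0.1527, 0.0617]
ee_rot: [0.0, 0.791, 0.612, 0.0]
force: [3.2, -1.2, 4.9]
width: 0.0253
finger_force: 59.3
```

```bash
python3 -m pendant '[[1,0.0005,0.002,0,0,0,0],[1,0.001,0.004,0,0,0,0],[1,0.0015,0.006,0,0,0,0],[1,0.002,0.008,0,0,0,0],[1,0.0025,0.01,0,0,0,0],[1,0.003,0.012,0,0,0,0]]'
```

```text
time_s: 6.15
eef_pos: [0.5288, -0.1433, 0.0617]
ee_rot: [0.001, 0.791, 0.611, -0.001]
force: [3.3, -11.5, 3.1]
width: 0.0253
finger_force: 59.8
```

```bash
python3 -m pendant '[[1,0.0005,0.002,0,0,0,0],[1,0.001,0.004,0,0,0,0],[1,0.0015,0.006,0,0,0,0],[1,0.002,0.008,0,0,0,0],[1,0.0025,0.01,0,0,0,0],[1,0.003,0.012,0,0,0,0]]'
```

```text
time_s: 6.9
eef_pos: [0.5325, -0.1292, 0.0617]
ee_rot: [0.001, 0.791, 0.612, 0.0]
force: [4.5, -5.1, 2.4]
width: 0.0257
finger_force: 59.8
```

```bash
python3 -m pendant '[[1,0.001,0.004,0,0,0,0],[1,0.0026,0.01,0,0,0,0],[1,0.0044,0.017,0,0,0,0],[1,0.0065,0.025,0,0,0,0],[1,0.0085,0.033,0,0,0,0],[1,0.0106,0.041,0,0,0,0],[1,0.0127,0.049,0,0,0,0],[1,0.0148,0.057,0,0,0,0],[1,0.0168,0.065,0,0,0,0],[1,0.0187,0.072,0,0,0,0],[1,0.02,0.077,0,0,0,0],[1,0.0207,0.08,0,0,0,0]]'; python3 - <<'E'
from h import *
a=snap('wrist','w3.png')
print([readout.read_state()[k] for k in('eef_pos','force')])
E
```

```text
time_s: 8.4
eef_pos: [0.5532, -0.049, 0.0617]
ee_rot: [0.001, 0.791, 0.612, 0.0]
force: [5.4, -4.7, 4.0]
width: 0.0253
finger_force: 60.0
[array([ 0.55331815, -0.0486448 ,  0.06171866]), array([ 5.23136525, -2.57438005,  3.81432041])]
```

View pics/w3.png

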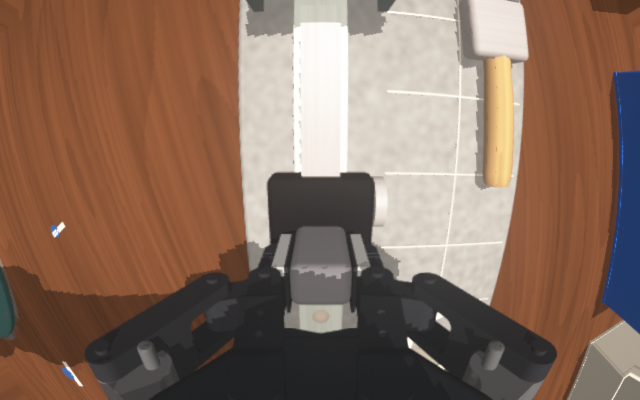

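```bash
python3 -m pendant '[[1,0.001,0.004,0,0,0,0],[1,0.0022,0.0085,0,0,0,0],[1,0.0034,0.013,0,0,0,0],[1,0.0047,0.018,0,0,0,0],[1,0.006,0.023,0,0,0,0],[1,0.0072,0.028,0,0,0,0],[1,0.0085,0.033,0,0,0,0],[1,0.0098,0.038,0,0,0,0],[1,0.0109,0.042,0,0,0,0],[1,0.0117,0.045,0,0,0,0],[1,0.0122,0.047,0,0,0,0],[1,0.0124,0.048,0,0,0,0]]'
```

```text
time_s: 9.95
eef_pos: [0.5656, -0.0012, 0.0617]
ee_rot: [0.001, 0.791, 0.612, 0.0]
force: [4.6, -5.1, 3.9]
width: 0.0252
finger_force: 60.0
```

```bash
python3 -m pendant '[[1,0.0003,0.001,0,0,0,0],[1,0.0005,0.002,0,0,0,0],[1,0.0008,0.003,0,0,0,0],[1,0.001,0.004,0,0,0,0]]';python3 -m pendant '[[1,0.0003,0.001,0,0,0,0],[1,0.0005,0.002,0,0,0,0],[1,0.0008,0.003,0,0,0,0],[1,0.001,0.004,0,0,0,0]]'
```

```text
time_s: 10.45
eef_pos: [0.5665, 0.0027, 0.0617]
ee_rot: [0.001, 0.791, 0.612, 0.0]
force: [5.2, -4.9, 3.8]
width: 0.0254
finger_force: 60.0
time_s: 10.95
eef_pos: [0.5676, 0.0066, 0.0617]
ee_rot: [0.001, 0.791, 0.612, 0.0]
force: [6.2, -4.0, 4.4]
width: 0.0252
finger_force: 59.9
```

```bash
python3 -m pendant '[[1,0.0003,0.001,0,0,0,0],[1,0.0005,0.002,0,0,0,0],[1,0.0008,0.003,0,0,0,0],[1,0.001,0.004,0,0,0,0]]';python3 -m pendant '[[1,0.0003,0.001,0,0,0,0],[1,0.0005,0.002,0,0,0,0],[1,0.0008,0.003,0,0,0,0],[1,0.0008,0.003,0,0,0,0]]'
```

```text
time_s: 11.45
eef_pos: [0.5686, 0.0106, 0.0617]
ee_rot: [0.001, 0.791, 0.612, 0.0]
force: [5.4, -4.4, 3.0]
width: 0.0257
finger_force: 59.9
time_s: 11.95
eef_pos: [0.5694, 0.0138, 0.0617]
ee_rot: [0.001, 0.791, 0.612, 0.0]
force: [5.3, -3.7, 3.7]
width: 0.0253
finger_force: 59.9
```

```bash
python3 - <<'E'
from h import *
for i in range(4):
    s=readout.read_state(); print(s['time_s'],s['force'],-(.2505*s['force'][0]+.968*s['force'][1])); imaging.read_camera('wrist')
E
```

```text
11.95 [ 5.30321502 -3.6627754   3.67879941] 2.217111229601871
12.0 [ 5.26074825 -2.75299968  4.20009175] 1.347086251901063
12.05 [ 5.29552996 -3.84669173  4.16975279] 2.3970673364623463
12.1 [ 4.73973416 -2.97072667  3.31542489] 1.6883600052777503
```

```bash
python3 -m pendant '[[1,0.0003,0.001,0,0,0,0],[1,0.0005,0.002,0,0,0,0],[1,0.0008,0.003,0,0,0,0],[1,0.001,0.004,0,0,0,0]]'|grep -E "eef|force:";python3 -m pendant '[[1,0.0003,0.001,0,0,0,0],[1,0.0005,0.002,0,0,0,0],[1,0.0008,0.003,0,0,0,0]]'|grep -E "eef|force:"
```

```text
eef_pos: [0.5704, 0.0176, 0.0617]
force: [5.6, -4.2, 3.2]
finger_force: 59.9
eef_pos: [0.5712, 0.0206, 0.0617]
force: [4.8, -5.1, 5.6]
finger_force: 59.9
```

```bash
python3 -m pendant '[[1,0.0003,0.001,0,0,0,0],[1,0.0005,0.002,0,0,0,0],[1,0.0008,0.003,0,0,0,0]]'|grep -E "eef|force:"
```

```text
eef_pos: [0.572, 0.0236, 0.0617]
force: [4.6, -4.2, 4.1]
finger_force: 59.9
```

```bash
python3 -m pendant '[[1,0.0003,0.001,0,0,0,0],[1,0.0005,0.002,0,0,0,0],[1,0.0008,0.003,0,0,0,0],[1,0.001,0.004,0,0,0,0]]'|grep -E "eef|force:"
```

```text
eef_pos: [0.573, 0.0276, 0.0617]
force: [6.4, -5.2, 3.8]
finger_force: 59.9
```

```bash
python3 -m pendant '[[1,0.0003,0.001,0,0,0,0],[1,0.0005,0.002,0,0,0,0],[1,0.0008,0.003,0,0,0,0]]'|grep -E "eef|force:"
```

```text
eef_pos: [0.5738, 0.0306, 0.0617]
force: [3.9, -4.4, 4.8]
finger_force: 59.9
```

```bash
python3 -m pendant '[[1,0.0003,0.001,0,0,0,0],[1,0.0005,0.002,0,0,0,0],[1,0.0008,0.003,0,0,0,0],[1,0.001,0.004,0,0,0,0]]'|grep -E "eef|force:"
```

```text
eef_pos: [0.5746, 0.0339, 0.0617]
force: [4.3, -8.3, 4.8]
finger_force: 60.0
```

```bash
python3 -m pendant '[[1,0.0003,0.001,0,0,0,0],[1,0.0005,0.002,0,0,0,0],[1,0.0008,0.003,0,0,0,0]]'|grep -E "eef|force:"
```

```text
eef_pos: [0.5753, 0.0363, 0.0617]
force: [1.8, -11.6, 6.3]
finger_force: 60.2
```

```bash
python3 -m pendant '[[1,-0.0002,-0.0008,0,0,0,0],[1,-0.0004,-0.0016,0,0,0,0],[1,-0.0004,-0.0016,0,0,0,0],[1,-0.0004,-0.0016,0,0,0,0]]'|grep -E "eef|force:"
python3 - <<'E'
from h import *
F=[]
for i in range(4):
    s=readout.read_state(); F.append(s['force']); imaging.read_camera('wrist')
f=np.mean(F,0);print(s['eef_pos'],f,-(.2505*f[0]+.968*f[1]))
E
```

```text
eef_pos: [0.5751, 0.0356, 0.0617]
force: [4.1, -6.0, 5.2]
finger_force: 60.0
[0.5750596  0.03558267 0.06170362] [ 4.64501815 -6.03178037  5.05526521] 4.675186352404773
```

```bash
python3 -m pendant '[[1,-0.0002,-0.0008,0,0,0,0],[1,-0.0004,-0.0015,0,0,0,0],[1,-0.0004,-0.0015,0,0,0,0],[1,-0.0004,-0.0015,0,0,0,0]]'|grep -E "eef|force:"
python3 - <<'E'
from h import *
F=[]
for i in range(4):
    s=readout.read_state(); F.append(s['force']); imaging.read_camera('wrist')
f=np.mean(F,0);print(s['eef_pos'],f,-(.2505*f[0]+.968*f[1]))
E
```

```text
eef_pos: [0.5748, 0.0344, 0.0617]
force: [4.7, -4.3, 4.4]
finger_force: 59.9
[0.57477816 0.03443142 0.06171654] [ 5.14670618 -4.22683081  4.40142107] 2.8023223228345118
```

```bash
python3 -m pendant '[[1,-0.0002,-0.0008,0,0,0,0],[1,-0.0002,-0.001,0,0,0,0],[1,-0.0002,-0.001,0,0,0,0]]'|grep -E "eef|force:"
python3 - <<'E'
from h import *
F=[]
for i in range(4):
    s=readout.read_state(); F.append(s['force']); imaging.read_camera('wrist')
f=np.mean(F,0);print(s['eef_pos'],f,-(.2505*f[0]+.968*f[1]))
E
```

```text
eef_pos: [0.5746, 0.0338, 0.0617]
force: [5.3, -2.7, 4.1]
finger_force: 59.9
[0.57460619 0.03373134 0.06173006] [ 5.33149282 -2.59831307  4.09833624] 1.1796280979886933
```

```bash
python3 -m pendant '[[1,0,0,0,0,0,0],[1,0,0,0,0,0,0],[0.2,0,0,0,0,0,0],[-0.2,0,0,0,0,0,0],[-0.6,0,0,0,0,0,0],[-0.6,0,0,0,0,0,0]]' 20
python3 - <<'E'
from h import *
print(readout.read_state()['force'])
snap('wrist','w4.png')
for t in ['lock_lever_tip','lock_lever']:
  for c in ['wrist','scene','side']:
    if c!='wrist': imaging.read_camera(c)
    print(t,c,[(round(d['score'],2),np.round(d['location'],3).tolist()) for d in models.search_frame(c,t)[:2]])
E
```

```text
time_s: 17.88
eef_pos: [0.574, 0.0343, 0.0614]
ee_rot: [-0.0, 0.791, 0.612, -0.0]
force: [0.1, 0.7, -0.2]
width: 0.0686
finger_force: 0.0
[ 0.08457237  0.69044808 -0.24322437]
lock_lever_tip wrist []
lock_lever_tip scene []
lock_lever_tip side [(0.47, [0.568, 0.023, 0.05])]
lock_lever wrist []
lock_lever scene [(0.61, [0.59, 0.169, 0.145])]
lock_lever side []
```

View pics/w4.png

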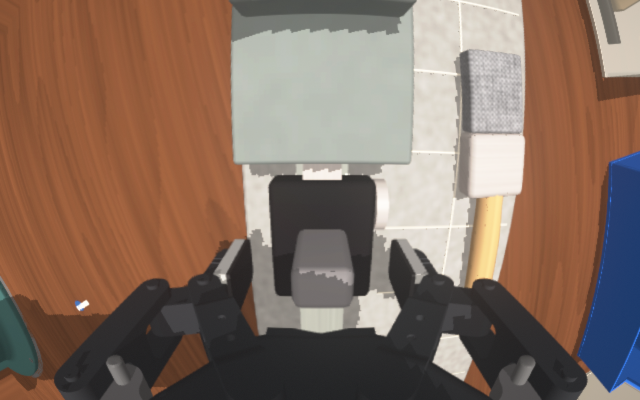

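```bash
python3 -m pendant '[[-0.6,0,0,0.01,0,0,0],[-0.6,0,0,0.03,0,0,0],[-0.6,0,0,0.07,0,0,0],[-0.6,0,0,0.12,0,0,0],[1,-0.01,0.02,0.15,0,0,0],[1,-0.025,0.06,0.15,0,0,0],[1,-0.04,0.11,0.15,0,0,0],[1,-0.046,0.153,0.15,0,0,0],[1,-0.046,0.153,0.15,0,0,0]]'
python3 - <<'E'
from h import *
snap('wrist','w5.png')
for t in ['lock_lever_tip','lock_lever']:
    print(t,[(round(d['score'],2),np.round(d['location'],3).tolist()) for d in models.search_frame('wrist',t)[:2]])
E
```

```text
time_s: 19.55
eef_pos: [0.5274, 0.1907, 0.2127]
ee_rot: [-0.0, 0.789, 0.614, 0.001]
force: [0.8, -0.6, -0.2]
width: 0.0
finger_force: 0.0
lock_lever_tip [(0.71, [0.579, 0.179, 0.148])]
lock_lever [(0.88, [0.579, 0.176, 0.15])]
```

View pics/w5.png

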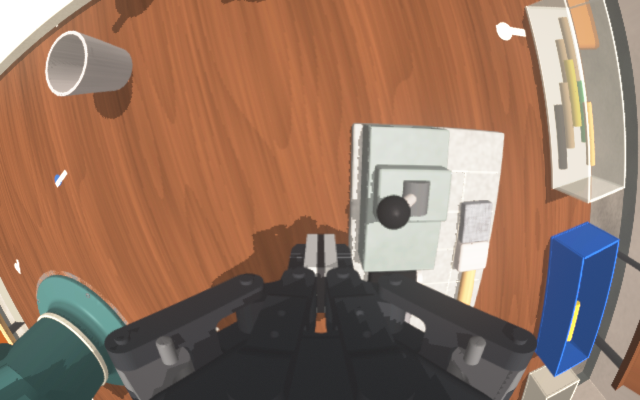

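```bash
python3 -m pendant '[[1,0,0,-0.04,0,0,0],[1,0,0,-0.075,0,0,0],[1,0,0,-0.085,0,0,0],[1,0.01,-0.0025,-0.085,0,0,0],[1,0.02,-0.005,-0.085,0,0,0],[1,0.03,-0.0077,-0.085,0,0,0],[1,0.037,-0.0095,-0.085,0,0,0],[1,0.044,-0.0113,-0.085,0,0,0],[1,0.051,-0.0132,-0.085,0,0,0],[1,0.058,-0.015,-0.085,0,0,0]]'
```

```text
time_s: 20.95
eef_pos: [0.5866, 0.1721, 0.1265]
ee_rot: [0.0, 0.791, 0.612, -0.0]
force: [-1.6, 0.8, 1.5]
width: -0.0002
finger_force: 0.7
```

```bash
python3 -m pendant '[[1,0.007,-0.0018,0,0,0,0],[1,0.014,-0.0036,0,0,0,0],[1,0.02,-0.0051,0,0,0,0],[1,0.024,-0.0062,0,0,0,0],[1,0.024,-0.0062,0,0,0,0]]'
```

```text
time_s: 21.58
eef_pos: [0.6105, 0.1659, 0.1265]
ee_rot: [0.0, 0.791, 0.612, 0.0]
force: [-0.7, -0.6, -0.2]
width: -0.0
finger_force: 0.0
```

```bash
python3 -m pendant '[[1,0.002,-0.0005,0,0,0,0],[1,0.004,-0.001,0,0,0,0],[1,0.006,-0.0015,0,0,0,0],[1,0.006,-0.0015,0,0,0,0]]'|grep -E "eef|force"
```

```text
eef_pos: [0.6143, 0.1652, 0.1261]
force: [-16.9, 1.6, 8.2]
finger_force: 8.7
```

```bash
python3 - <<'E'
from h import *
for c in ['scene','side']:
  snap(c,c+'6.png')
  print([(t,[(round(d['score'],2),np.round(d['location'],3).tolist()) for d in models.search_frame(c,t)[:2]]) for t in('lock_lever_tip','lock_lever')])
w=np.array([.6105,.1653,0])
for a in (1.05,1.2): 
  P=[.6105+.968*.055*np.sin(a-.6),.1653-.2505*.055*np.sin(a-.6),.094+.055*np.cos(a-.6)];print(a,P,proj('scene',[P]),proj('side',[P]))
a=cv2.imread('pics/scene6.png')[190:270,330:430];b=cv2.imread('pics/side6.png')[130:210,310:410]
cv2.imwrite('pics/c6.png',cv2.resize(np.hstack([a,b]),None,fx=4,fy=4,interpolation=cv2.INTER_CUBIC))
E
```

```text
[('lock_lever_tip', [(0.61, [0.646, 0.152, 0.144])]), ('lock_lever', [(0.51, [0.646, 0.157, 0.149])])]
[('lock_lever_tip', []), ('lock_lever', [])]
1.05 [np.float64(0.633657565036082), np.float64(0.15930726235378254), np.float64(0.14352459062939724)] [[394.98127337 226.44178349]] [[355.42649646 159.3283494 ]]
1.2 [np.float64(0.6405615652835517), np.float64(0.1575206383227999), np.float64(0.13939345882003232)] [[394.5394533  229.29798789]] [[357.23578132 160.36196854]]
```

View pics/c6.png

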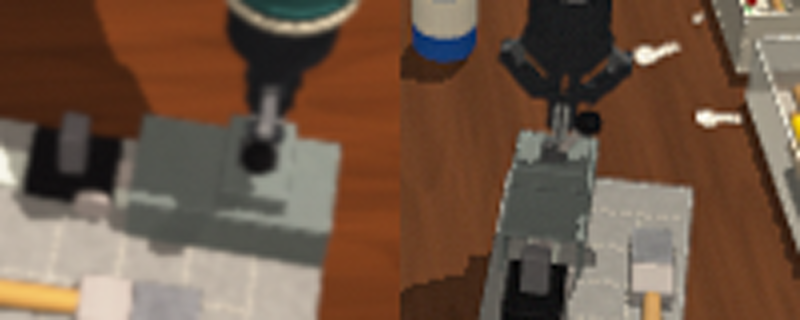

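```bash
python3 -m pendant '[[1,-0.005,0.0013,0,0,0,0],[1,-0.02,0.005,0,0,0,0],[1,-0.04,0.01,0,0,0,0],[1,-0.06,0.0155,0.02,0,0,0],[1,-0.06,0.0155,0.06,0,0,0],[1,-0.06,0.0155,0.1,0,0,0],[1,-0.06,0.0155,0.1,0,0,0],[1,-0.06,0.0155,0.1,0,0,0]]'
python3 - <<'E'
from h import *
snap('wrist','w7.png')
for t in ['lock_lever_tip','lock_lever']: print([(round(d['score'],2),np.round(d['location'],3).tolist()) for d in models.search_frame('wrist',t)[:2]])
E
```

```text
time_s: 23.38
eef_pos: [0.5555, 0.1803, 0.2261]
ee_rot: [-0.0, 0.791, 0.612, -0.0]
force: [-1.3, -0.5, -0.7]
width: 0.0
finger_force: 0.0
[(0.74, [0.627, 0.166, 0.143])]
[(0.71, [0.69, 0.067, 0.039]), (0.57, [0.635, 0.162, 0.146])]
```

View pics/w7.png

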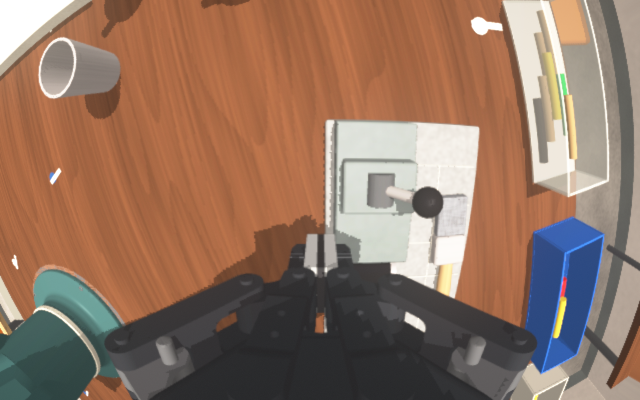

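The lever is fully over and the robot touches nothing: ball at (428,202), on the trimmer's -y side. Handing in.

```bash
python3 - <<'E'
from h import *
print(r.close_job())
E
```

```text
the job is handed in; nothing more can be done
None
```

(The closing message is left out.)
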